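# Roll the trolley wheel into its wheel stop

### The arm

A 6-joint arm with a two-finger parallel gripper is mounted at the origin on the work surface. World frame = base frame: x ahead of the robot, y to its left, z up, the work surface at z = 0. Lengths are in m, angles in degrees, forces in N, time in s.
With the tool pointing down it reaches from about 0.3 to 0.75 m from the base axis. Payload 8.5 kg.
Tool frame: the origin (TCP) lies at the very end of the fingers, on their centre line; the grasp point (between the pads) lies 19 mm behind it; z points along the fingers, y is the direction in which the jaws open and shut (so a half turn about z gives the same grasp; the last joint's range is limited). The gripper opens to 85 mm and grips with 20 to 120 N. Pads are 22 mm wide; open, the fingers measure 114 mm over their backs; the gripper's body (76 mm by 85 mm) begins 54 mm behind the grasp point. The pads swing forward as they close: fully open they stand 13 mm farther back than shut.
Start: joints at [-88.195, 21.807, 74.336, -0, 83.858, -12.336], TCP at [0.134, -0.533, 0.231] pointing down, gripper open.
Joint ranges: [-178.18, 178.18], [-50.72, 133.34], [12.68, 142.11], [-81.47, 261.47], [9.98, 163.14], [-165.26, 165.26]. Speed limits (degrees/s): [136.94, 136.94, 180, 180, 180, 180].

### API

Orientations are given as a 3x3 rotation matrix whose columns are the frame's x, y, z axes.
In Python, from rig import status, vision, env gives the robot as it stands.
- The arm moves only by the tool send_rows, never from a script. Its argument "targets" is a list of rows, each a list of 7 numbers: the shift along the tool's x, y, z in units of 50 mm (1.0 is 50 mm), then the turn, a rotation vector about the tool's x, y, z in units of 8 degrees (1.0 is 8 degrees), then the finger opening in mm, from 0 to 85.4. A call has 1 to 5 rows; each row is the pose to reach, as a shift and turn from the pose commanded when the call began, along the tool's axes at that moment; what a row does not reach only later rows make up. A row lasts 1/8 s, in which the tool goes at most 62.5 mm and 10.7 degrees, less where a joint would pass 70% of its speed; a pose out of reach is approached as far as the arm can. A call with a gripper value outside its range is refused whole. The fingers move at their own pace and stop on an object; "grip_force" is the grip in N (left out, the last holds). Time passes only in rows, so rows that repeat a pose let the fingers close. It gives the time, the measured TCP pose, the force and the opening at its end, in the units of the state.
- status.observe(): the state, without advancing time (a new reading comes with each control period).
- vision.get_image(name): name is "scene" or "top"; returns (picture, depth): 420x560x3 uint8, red, green, blue; 420x560 float32, m along the optical axis (not along the pixel's ray), 0 where there is no reading.
- vision.camera_model(name): a dict with "camera_matrix" (3x3 intrinsics, pixels), "view" (4x4, takes a point from world to camera coordinates). Camera axes: x right, y down, z forward; pixel columns grow to the right and rows downward; lengths in m; the calibration is good to about 2 mm. A picture is of the moment at which its call begins. camera_model takes no time and is no camera call.
- env.close_job(): hands the job in, once; it reports no verdict.
Trained networks look in the newest picture that a camera, given by its name, has taken for a name from the list of things; names that differ only in an ending like _2 or _b are one class to them, and where a whole thing is asked for, a point or a joint stands for the part that bears it (a point fixed in the world has none). Each returns a list of dicts, best first, with "p" (0 to 1); they miss things now and then, are a little off and sometimes report something else, mostly with a low value. They report only what shows in the picture. A call takes as long as a camera call. They do not tell look-alikes from the thing itself.
- vision.masks_of(camera, label): "pixels" (420x560 bool, what is visible of it) and "extent" ([left, top, right, bottom] in pixels, round what is visible of it).
The state is a dict: "time_s": time; "q": joint angles; "qvel": joint speeds; "joint_efforts": joint torques, N m; "position": TCP position; "tool_rot": TCP orientation; "ft_force": force on the tool from outside, world axes, zero at the start; "wrist_torque": the same for the moment, N m; "grip_width": finger opening in m.
Only numpy, scipy, OpenCV 4.12 (cv2) and the standard library are available. Lean on these libraries where they do the work, as an engineer would, in place of code of your own. Each camera call takes 0.05 s, during which the arm holds its last target.

### The job

The dispensary's stock trolley is being serviced on the counter. Roll the larger of the two standing trolley wheels along the counter on its tread, turning as it goes, into the dark steel wheel stop, over the low lip and up to the back bar, and leave it standing there at rest. Do not lift it or let it fall over, and leave the small wheel and the amber bottle beside the lane where they stand.

Things in the scene. Friction and masses are not known exactly. Their poses are not given: they have to be found in the camera images.
- wheel: The larger standing trolley wheel: dark rubber tyre, grey web, steel hub; 64 mm diameter, 26 mm wide, about 0.15 kg, loose. Origin at its centre, 32 mm above the counter. Its y axis is the axle; z (up at the start) and x turn with it. It starts 220 to 300 mm before the stop, within 6 mm of the stop's centre line and 3 degrees of its heading. It rolls freely: pushed and let go, it runs on.
- wheel_stop: Fixed dark steel wheel stop, 100 mm wide. Origin on the counter in the middle of the bay, under the parked wheel's centre. x points along the lane from lip to back bar, y across, z up. Lip: ramp from x = -35 mm up to 3 mm high at x = -15.5, then a drop to the counter. Back bar: 15 mm high, x = 29 to 41 mm. Side strips 3 mm high beyond y = 40 mm either way.
- small_wheel: Bystander: a smaller standing trolley wheel of the same make, 40 mm in diameter, 18 mm wide, beside the lane. Origin at its centre, 20 mm above the counter; y axis is its axle. Leave it alone.
- amber_bottle: Bystander: amber glass bottle with a green screw cap, 44 mm in diameter, 95 mm tall, standing beside the lane. Origin at the centre of its underside, z up. Leave it alone.
Mind the look-alikes: they are no part of the job. Of the things shaped like the wheel_stop, the steel one is meant.

How it is judged (in metres and radians):
On the way:
1. the wheel has rolled about half a turn on its tread, standing, on the counter before the stop (angle between wheel's own z axis and vertical above 2.3 rad and height (world z) of wheel below 0.038 m and x of wheel in the frame of wheel_stop below -0.05 m and angle between wheel's own y axis and vertical between 1.3 and 1.84 rad), for 0.02 s.
At the end, for the whole second after the job is handed in: The wheel stands upright (axle within 10 degrees of level) at rest on the counter between lip and back bar: its centre within 12 mm of the bay's middle along the lane and 26 mm across it, its axle within 14 degrees of the stop's y axis (x of wheel in the frame of wheel_stop between -0.012 and 0.012 m and y of wheel in the frame of wheel_stop between -0.026 and 0.026 m and height (world z) of wheel below 0.035 m and angle between wheel's own y axis and vertical between 1.39 and 1.75 rad and angle between the y axis of wheel and the y axis of wheel_stop, either way round below 0.25 rad and linear speed of wheel below 0.02 m/s and angular speed of wheel below 0.3 rad/s); the robot touches nothing.
It fails at once if the wheel is lifted more than 10 mm off the counter (height (world z) of wheel above 0.042 m).
It fails at once if the wheel falls over (its axle tips more than 35 degrees) (angle between wheel's own y axis and vertical below 0.96 rad or angle between wheel's own y axis and vertical above 2.18 rad).
It fails at once if the small wheel is moved more than 20 mm (distance of small_wheel from where it was at the start of the episode above 0.02 m).
It fails at once if the amber bottle is moved more than 20 mm (distance of amber_bottle from where it was at the start of the episode above 0.02 m).
It also fails if it takes over 40 s, if anything falls off the work surface, if the arm or the gripper's body presses on something with over 40 N, if the wrist force passes 120 N, or if a joint passes its speed limit or range.

## Working session

There is one attempt and no reset: what is moved stays moved. The work goes in short steps, Python scripts to look and compute and a tool call to move; the robot and the scene stay as the last step left them, time stands still between calls to the robot, and variables do not carry over. Pictures are saved under pics/ and viewed, and the job is handed in when it is done.

Besides the shell and the picture viewer there is one more tool, called after "Request:" by a JSON object that holds its "name" and its "arguments". send_rows: Moves the arm, as the interface text tells. Its arguments: {"type":"object","properties":{"targets":{"type":"array","items":{"type":"array","items":{"type":"number"}}},"grip_force":{"type":"number"}},"required":["targets"]}

```bash
mkdir -p pics; ls; python3 - <<'E'
from rig import status, vision, env
import cv2,numpy as np
for n in ["scene","top"]:
    im,d=vision.get_image(n); cv2.imwrite(f"pics/{n}0.png",im[:,:,::-1]); np.save(f"{n}_d0.npy",d)
    m=vision.camera_model(n); print(n,m)
    for l in ["wheel","wheel_stop","small_wheel","amber_bottle"]:
        for r in vision.masks_of(n,l): print(l,r["p"],r["extent"],r["pixels"].sum())
s=status.observe(); print(s)
E
```

```text
pics
scene {'camera_matrix': array([[395.76776907,   0.        , 282.56938052],
       [  0.        , 395.76776907, 210.29884948],
       [  0.        ,   0.        ,   1.        ]]), 'view': array([[-0.78234144,  0.62284817,  0.00142039,  0.4407757 ],
       [ 0.31727248,  0.40047708, -0.85962566, -0.12381285],
       [-0.53598511, -0.67207013, -0.5109224 ,  1.02701377],
       [ 0.        ,  0.        ,  0.        ,  1.        ]])}
wheel 0.94 [268.6, 184.5, 292.4, 210.8] 647
wheel_stop 0.79 [364.2, 224.4, 431.2, 260.9] 943
wheel_stop 0.74 [304.0, 258.7, 383.5, 301.0] 1434
small_wheel 0.91 [236.2, 238.3, 257.7, 262.2] 384
amber_bottle 0.68 [335.0, 171.2, 356.1, 222.0] 909
top {'camera_matrix': array([[504.07888126,   0.        , 282.09789668],
       [  0.        , 504.07888126, 216.02158811],
       [  0.        ,   0.        ,   1.        ]]), 'view': array([[-4.17480540e-03, -9.99840021e-01,  1.73926025e-02,
         1.19163014e-02],
       [-9.82292449e-01,  8.42472841e-04, -1.87352167e-01,
         5.64917581e-01],
       [ 1.87307542e-01, -1.78667809e-02, -9.82138821e-01,
    
[... 442 characters left out ...]
44e-06,
        8.38580691e+01, -1.23355795e+01]), 'qvel': array([ 0.02782352,  0.07651113,  0.06935779,  0.04473969, -0.02164574,
        0.04055677]), 'joint_efforts': array([-8.23027476e-04, -4.48036730e+01, -2.31333429e+01, -1.43933567e-04,
        8.43745838e-04,  1.91185563e-06]), 'position': array([ 0.13435598, -0.53331036,  0.23129193]), 'tool_rot': array([[ 9.69703270e-01,  2.44285832e-01, -2.38050190e-06],
       [ 2.44285831e-01, -9.69703267e-01,  7.48287718e-05],
       [ 1.59712283e-05, -7.31432276e-05, -9.99999997e-01]]), 'ft_force': array([-0.11004707, -0.44164434,  0.17075   ]), 'wrist_torque': array([-0.00467757, -0.00526968,  0.01103061]), 'grip_width': 0.08525940188770041}
```

View pics/scene0.png

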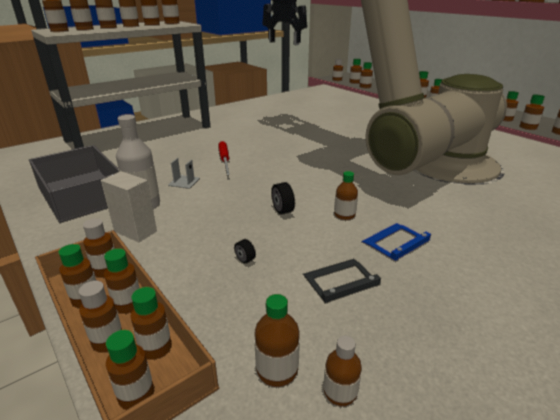

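View pics/top0.png

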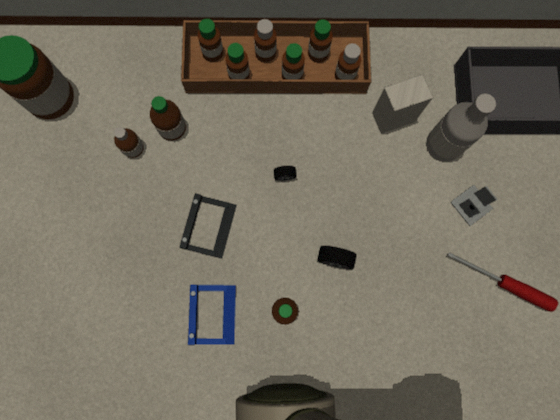

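```bash
cat > h.py <<'E'
from rig import status, vision, env
import cv2,numpy as np
def cloud(n,mask,d):
    m=vision.camera_model(n);K=m["camera_matrix"];V=m["view"]
    v,u=np.nonzero(mask&(d>0)); z=d[v,u]
    pc=np.c_[(u-K[0,2])/K[0,0]*z,(v-K[1,2])/K[1,1]*z,z]
    return (pc-V[:3,3])@V[:3,:3], np.c_[u,v]
def proj(n,P):
    m=vision.camera_model(n);K=m["camera_matrix"];V=m["view"]
    c=np.atleast_2d(P)@V[:3,:3].T+V[:3,3]; q=c@K.T; return q[:,:2]/q[:,2:]
def onplane(n,uv,h):
    m=vision.camera_model(n);K=m["camera_matrix"];V=m["view"]
    uv=np.atleast_2d(uv); r=np.c_[(uv-[K[0,2],K[1,2]])/[K[0,0],K[1,1]],np.ones(len(uv))]@V[:3,:3]
    o=-V[:3,:3].T@V[:3,3]; return o+r*((h-o[2])/r[:,2])[:,None]
E
python3 - <<'E'
from h import *
for n in ["top","scene"]:
    im,d=vision.get_image(n)
    for l in ["wheel","wheel_stop","small_wheel","amber_bottle"]:
        for r in vision.masks_of(n,l):
            P,_=cloud(n,r["pixels"],d)
            mk=r["pixels"]
            col=im[mk].mean(0).round()
            print(n,l,r["p"],col,"med",np.median(P,0).round(4),"lo",np.percentile(P,3,axis=0).round(4),"hi",np.percentile(P,97,axis=0).round(4))
            if l in("wheel","wheel_stop"):
                rect=cv2.minAreaRect((P[P[:,2]>-.01][:,:2]*1000).astype(np.float32)); print(rect)
    x0,y0,w,h=(165,150,215,130) if n=="top" else (230,160,170,150)
    c=im[y0:y0+h,x0:x0+w]; c=np.clip(c.astype(float)*1.8,0,255).astype(np.uint8)
    cv2.imwrite(f"pics/{n}_crop.png",cv2.resize(c[:,:,::-1],None,fx=3.7 ,fy=3.7,interpolation=cv2.INTER_CUBIC))
E
```

```text
top wheel 0.76 [17. 17. 15.] med [ 0.4944 -0.0808  0.0579] lo [ 0.4794 -0.1108  0.0206] hi [ 0.5115 -0.0541  0.0652]
((499.5346374511719, -87.19601440429688), (68.56260681152344, 37.33148956298828), 73.56849670410156)
top wheel 0.64 [42. 43. 41.] med [0.5525 0.1312 0.0038] lo [ 0.5068  0.0993 -0.0008] hi [0.605  0.181  0.0175]
((556.3136596679688, 140.25765991210938), (76.1107406616211, 99.0999755859375), 76.36458587646484)
top wheel_stop 0.91 [44. 45. 42.] med [0.5543 0.126  0.0036] lo [ 0.5067  0.0992 -0.0011] hi [0.6053 0.1809 0.0175]
((556.4407348632812, 139.35125732421875), (75.22135162353516, 102.59248352050781), 75.33406829833984)
top wheel_stop 0.86 [ 37.  58. 106.] med [0.403  0.1143 0.0064] lo [0.3548 0.0924 0.0011] hi [0.4505 0.1665 0.0206]
((401.7494201660156, 129.1702880859375), (78.1145248413086, 100.9180908203125), 89.20135498046875)
top small_wheel 0.57 [21. 20. 18.] med [0.6442 0.0048 0.0347] lo [ 0.6378 -0.0132  0.0014] hi [0.6565 0.0222 0.0417]
top amber_bottle 0.69 [54. 55. 31.] med [0.4067 0.0074 0.0683] lo [ 0.3885 -0.0115  0.0454] hi [0.4266 0.0259 0.0968]
scen
[... 194 characters left out ...]
95), 63.752220153808594)
scene wheel_stop 0.98 [54. 54. 50.] med [0.5646 0.1582 0.0015] lo [ 0.5088  0.0999 -0.0022] hi [0.6115 0.1859 0.0142]
((556.396484375, 140.17506408691406), (80.77913665771484, 104.23036193847656), 74.46197509765625)
scene wheel_stop 0.86 [ 27.  53. 103.] med [0.4115 0.147  0.0042] lo [0.356  0.0933 0.0005] hi [0.4532 0.1682 0.0171]
((389.93792724609375, 129.95216369628906), (78.46916961669922, 129.35057067871094), 89.20761108398438)
scene small_wheel 0.71 [39. 37. 34.] med [0.656  0.0124 0.0248] lo [ 0.6398 -0.0119 -0.001 ] hi [0.6599 0.0242 0.0378]
scene amber_bottle 0.61 [80. 72. 48.] med [0.4199 0.0165 0.0459] lo [ 0.3997 -0.0059  0.0025] hi [0.4306 0.0287 0.0926]
```

```bash
cat >> h.py <<'E'
def stop_lines(o,a):
    c,s=np.cos(a),np.sin(a);R=np.array([[c,-s,0],[s,c,0],[0,0,1]])
    f=lambda L:np.array(L)/1000@R.T+[o[0],o[1],0]
    return [f([(-35,-50,0),(-35,50,0),(41,50,0),(41,-50,0)]),f([(-15.5,-40,3),(-15.5,40,3),(29,40,3),(29,-40,3)]),f([(29,-50,15),(29,50,15),(41,50,15),(41,-50,15)])]
def wheel_lines(o,a,r=.032,w=.026):
    t=np.linspace(0,2*np.pi,40);L=[]
    for s in(-1,1):
        x=r*np.cos(t);y=np.full(40,s*w/2)
        L.append(np.c_[o[0]+x*np.cos(a)-y*np.sin(a),o[1]+x*np.sin(a)+y*np.cos(a),r+r*np.sin(t)])
    return L
def overlay(n,im,Ls,box,fn,k=3.7,g=1.8):
    x0,y0,w,h=box
    c=np.clip(im[y0:y0+h,x0:x0+w].astype(float)*g,0,255).astype(np.uint8)[:,:,::-1]
    c=cv2.resize(c,None,fx=k,fy=k,interpolation=cv2.INTER_CUBIC)
    for L in Ls:
        p=((proj(n,L)-[x0,y0]+.5)*k).round().astype(np.int32); cv2.polylines(c,[p],True,(0,255,255),1)
    cv2.imwrite(fn,c)
E
python3 - <<'E'
from h import *
a=np.radians(75.4); Ls=stop_lines((.5556,.1369),a)+wheel_lines((.499,-.084),np.radians(75.4))
for n,b in [("top",(165,150,215,130)),("scene",(230,160,170,150))]:
    im,d=vision.get_image(n); overlay(n,im,Ls,b,f"pics/{n}_ov1.png")
E
```

```text
(no output)
```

View pics/top_ov1.png

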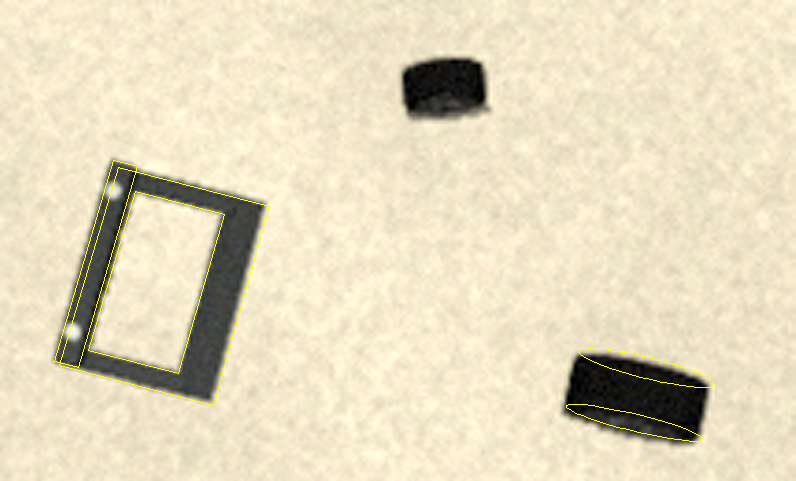

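View pics/scene_ov1.png

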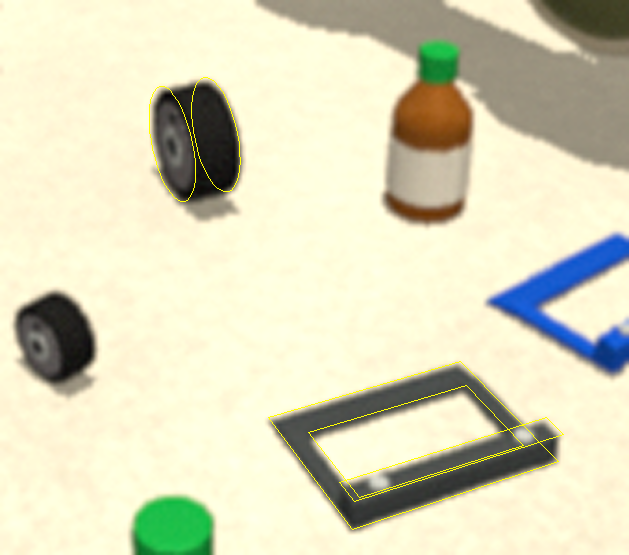

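```bash
cat >> h.py <<'E'
def wheel_fit(x0,cams=("top","scene"),full=False):
    from scipy.optimize import minimize
    data=[]
    for n in cams:
        im,d=vision.get_image(n)
        c=proj(n,[x0[0],x0[1],.032])[0].round().astype(int)
        g=im.max(2).astype(np.float32); s=40
        b=(c[0]-s,c[1]-s,2*s,2*s); g=g[b[1]:b[1]+2*s,b[0]:b[0]+2*s]
        g=cv2.resize(g,None,fx=4,fy=4,interpolation=cv2.INTER_LINEAR)
        data.append((n,b,(g<(45 if n=="top" else 60)).astype(np.uint8)))
    def cost(p):
        e=0
        for n,b,m in data:
            q=np.vstack(wheel_lines(p[:2],p[2])); uv=((proj(n,q)-[b[0],b[1]]+.5)*4)
            r=np.zeros_like(m); cv2.fillConvexPoly(r,cv2.convexHull((uv*16).round().astype(np.int32)),1,shift=4)
            e+=1-(r&m).sum()/max(1,(r|m).sum())
        return e
    best=None
    for k in range(3):
        x=np.array(x0 if best is None else best.x)
        r=minimize(cost,x,method="Nelder-Mead",options=dict(initial_simplex=np.array([x,x+[.004,0,0],x+[0,.004,0],x+[0,0,.07]]),xatol=1e-5,fatol=1e-5))
        if best is None or r.fun<best.fun: best=r
    return best.x,best.fun
S=np.array([.5556,.1369]);SA=np.radians(75.4)
def instop(x):
    c,s=np.cos(SA),np.sin(SA);d=np.array(x[:2])-S;return np.array([c*d[0]+s*d[1],-s*d[0]+c*d[1]])
E
python3 - <<'E'
from h import *
for cams in [("top",),("scene",),("top","scene")]:
    x,f=wheel_fit([.498,-.083,SA],cams); print(x[:2],np.degrees(x[2]),f,instop(x))
Ls=stop_lines(S,SA)+wheel_lines(x[:2],x[2])
for n,b in [("top",(300,220,80,70)),("scene",(250,160,80,70))]:
    im,d=vision.get_image(n); overlay(n,im,Ls,b,f"pics/{n}_ov2.png",k=6,g=3)
E
```

```text
[ 0.49729021 -0.08172829] 79.2353867767654 0.10310077519379846 [-0.22626672  0.00131742]
[ 0.49991949 -0.08046341] 70.17386484267992 0.08282025819265149 [-0.22437991 -0.00090812]
[ 0.49864797 -0.08154227] 71.27842397390869 0.23300181908507012 [-2.25744453e-01  5.03967407e-05]
```

View pics/top_ov2.png

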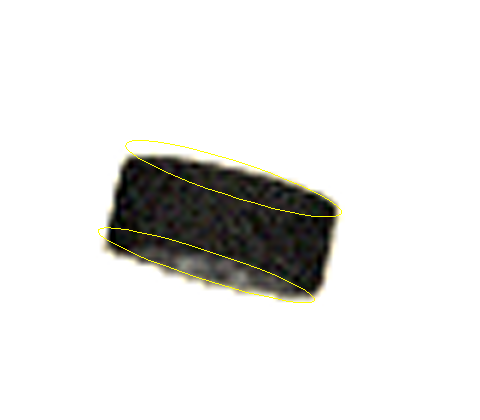

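View pics/scene_ov2.png

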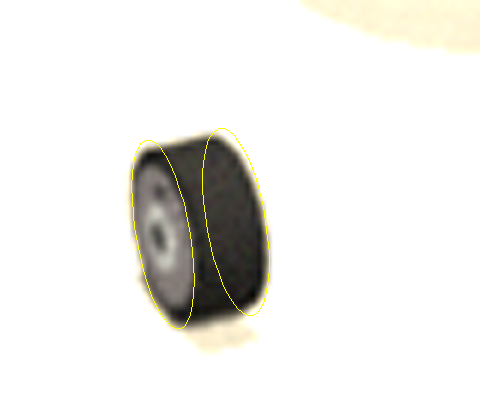

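Request:
{"name": "send_rows", "arguments": {"targets": [[0.93,-0.7,0.06,0,0,0.4,85],[1.86,-1.4,0.12,0,0,0.8,85],[2.78,-2.1,0.18,0,0,1.2,85],[3.71,-2.8,0.24,0,0,1.6,85],[4.64,-3.49,0.3,0,0,1.8,85]]}}

```text
time_s: 2.02
position: [0.3176, -0.3059, 0.2164]
tool_rot: [[1.0, -0.006, 0.0], [-0.006, -1.0, -0.001], [0.0, 0.001, -1.0]]
ft_force: [0.2, -1.5, 0.3]
grip_width: 0.0853
```

Request:
{"name": "send_rows", "arguments": {"targets": [[0.72,-0.9,0.06,0,0,0.4,85],[1.44,-1.8,0.12,0,0,0.8,85],[2.15,-2.7,0.18,0,0,1.2,85],[2.87,-3.6,0.24,0,0,1.6,85],[3.59,-4.51,0.3,0,0,1.79,85]]}}

```text
time_s: 2.65
position: [0.4983, -0.0811, 0.2014]
tool_rot: [[0.968, -0.253, 0.001], [-0.253, -0.968, -0.0], [0.001, 0.0, -1.0]]
ft_force: [0.7, -1.0, 0.7]
grip_width: 0.085
```

Request:
{"name": "send_rows", "arguments": {"targets": [[0,0,1,0,0,0,80],[0,0,1.6,0,0,0,80],[0,0,1.6,0,0,0,80]]}}

```text
time_s: 3.02
position: [0.4964, -0.0823, 0.1199]
tool_rot: [[0.968, -0.252, -0.004], [-0.252, -0.968, 0.002], [-0.004, -0.001, -1.0]]
ft_force: [-0.4, -0.3, 0.5]
grip_width: 0.0798
```

```bash
python3 - <<'E'
from h import *
s=status.observe();print(s["position"],s["tool_rot"],s["grip_width"],s["ft_force"],s["q"])
im,d=vision.get_image("scene"); np.save("d3.npy",d)
overlay("scene",im,wheel_lines((.4985,-.0815),SA),(200,90,150,140),"pics/s3.png",k=4.2,g=2)
im,d=vision.get_image("top");overlay("top",im,wheel_lines((.4985,-.0815),SA),(230,170,200,150),"pics/t3.png",k=3.7,g=2)
E
```

```text
[ 0.49642508 -0.08230399  0.11994091] [[ 9.67840762e-01 -2.51535179e-01 -3.78325066e-03]
 [-2.51530806e-01 -9.67847973e-01  1.59839163e-03]
 [-4.06366321e-03 -5.95384489e-04 -9.99991566e-01]] 0.07977385226067611 [-0.43830419 -0.30769751  0.49240732] [-2.29171072e+01  2.39175305e+01  9.15090473e+01 -6.10808162e-05
  6.48087393e+01  8.16512270e+01]
```

View pics/s3.png

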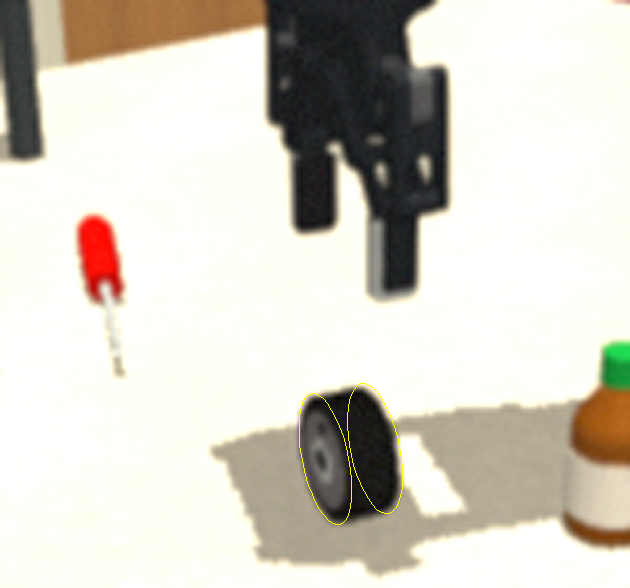

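View pics/t3.png

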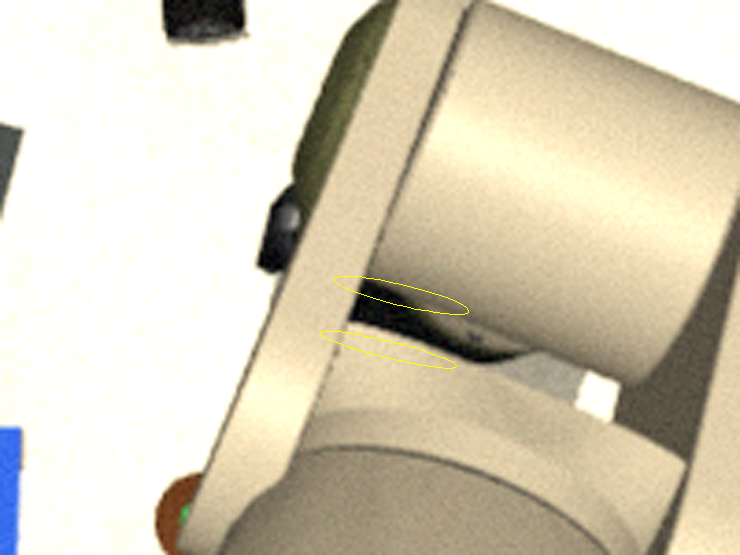

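```bash
python3 - <<'E'
from h import *
d=np.load("d3.npy")
s=status.observe();p=s["position"];ty=s["tool_rot"][:,1]
for k in(-.047,.047):
  for z in (.115,.12,.125,.13,.135):
    q=p+ty*k; q[2]=z; uv=proj("scene",q)[0]; print(k,z,((uv-[200,90])*4.2).round(0))
for c in [(392,280),(392,290),(315,220),(325,220)]:
  u,v=(np.array(c)/4.2+[200,90]).astype(int); m=np.zeros(d.shape,bool);m[v,u]=1
  print(c,cloud("scene",m,d)[0])
x,f=wheel_fit([.4985,-.0815,SA],("scene",));print(x,f)
E
```

```text
-0.047 0.115 [390. 330.]
-0.047 0.12 [390. 319.]
-0.047 0.125 [391. 309.]
-0.047 0.13 [391. 298.]
-0.047 0.135 [391. 287.]
0.047 0.115 [306. 254.]
0.047 0.12 [306. 244.]
0.047 0.125 [306. 234.]
0.047 0.13 [306. 224.]
0.047 0.135 [306. 214.]
(392, 280) [[ 0.51263399 -0.03434451  0.14138841]]
(392, 290) [[ 0.51225796 -0.0346569   0.13542562]]
(315, 220) [[ 0.48688134 -0.12030633  0.13571953]]
(325, 220) [[ 0.48218895 -0.11995232  0.13471296]]
[ 0.50001834 -0.08103012  1.25758786] 0.08170310701956274
```

Request:
{"name": "send_rows", "arguments": {"targets": [[0,0,0.7,0,0,0,80],[0,0,1.3,0,0,0,80],[0,0,1.7,0,0,0,80],[0,0,2.0,0,0,0,80],[0,0,2.0,0,0,0,80]]}}

```text
time_s: 3.8
position: [0.4976, -0.0831, 0.0218]
tool_rot: [[0.968, -0.252, 0.001], [-0.252, -0.968, -0.0], [0.001, 0.0, -1.0]]
ft_force: [0.5, -0.1, 0.1]
grip_width: 0.0797
```

```bash
cat >> h.py <<'E'
def chk(fn,w=(.4985,-.0815),g=2):
    s=status.observe();print("t",s["time_s"],s["position"].round(4),"F",s["ft_force"].round(2),"g",s["grip_width"].round(4),"stop",instop(s["position"]).round(4),"yaw",np.degrees(np.arctan2(-s["tool_rot"][1,1],-s["tool_rot"][0,1])).round(2), "tilt",s["tool_rot"][:,2].round(4))
    im,d=vision.get_image("scene")
    c=proj("scene",[s["position"][0],s["position"][1],.03])[0].astype(int)
    overlay("scene",im,[],(max(0,c[0]-70),max(0,c[1]-70),140,120),fn,k=5,g=g)
E
python3 -c "
from h import *
chk('pics/c4.png')"
```

```text
Traceback (most recent call last):
  File "h.py", line 59, in chk
    s=status.observe();print("t",s["time_s"],s["position"].round(4),"F",s["ft_force"].round(2),"g",s["grip_width"].round(4),"stop",instop(s["position"]).round(4),"yaw",np.degrees(np.arctan2(-s["tool_rot"][1,1],-s["tool_rot"][0,1])).round(2), "tilt",s["tool_rot"][:,2].round(4))
                                                                                                   ^^^^^^^^^^^^^^^^^^^^^
AttributeError: 'float' object has no attribute 'round'
```

```bash
sed -i 's/s\["grip_width"\].round(4)/round(s["grip_width"],4)/' h.py
python3 -c "
from h import *
chk('pics/c4.png')"
```

```text
t 3.8 [ 0.4976 -0.0831  0.0218] F [ 0.46 -0.13  0.15] g 0.0797 stop [-0.2275  0.0007] yaw 75.4 tilt [ 6.e-04 -3.e-04 -1.e+00]
```

View pics/c4.png

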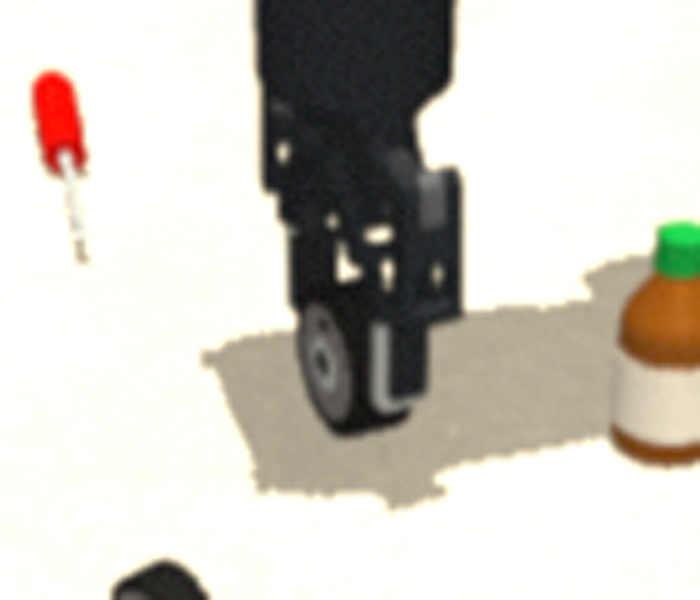

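```bash
python3 - <<'E'
from h import *
s=status.observe();p=s["position"];c=proj("scene",[p[0],p[1],.03])[0].astype(int)-70
f=lambda x,y,z,o:((proj("scene",np.array([o[0]+x*np.cos(SA)-y*np.sin(SA),o[1]+x*np.sin(SA)+y*np.cos(SA),z]))[0]-c+.5)*5).round()
for o,nm in [((.4985,-.0815),"wheel"),((.500,-.0808),"wheel_scene"),(p[:2],"tcp")]:
  print(nm,[f(.04,y,.035,o) for y in(-.011,.011)],[f(.032,y,.032,o) for y in(-.013,.013)])
x,ff=wheel_fit([.4985,-.0815,SA],("scene",));print(x,ff)
E
```

```text
wheel [array([372., 400.]), array([423., 388.])] [array([358., 398.]), array([419., 385.])]
wheel_scene [array([370., 402.]), array([421., 390.])] [array([356., 400.]), array([417., 386.])]
tcp [array([370., 398.]), array([422., 386.])] [array([357., 396.]), array([417., 382.])]
[ 0.47524952 -0.10216972  2.44657762] 0.5687391352590894
```

Request:
{"name": "send_rows", "arguments": {"targets": [[0,0,0.1,0,0,0,78],[0,0,0.2,0,0,0,74],[0,0,0.2,0,0,0,72],[0,0,0.2,0,0,0,72]]}}

```text
time_s: 4.4
position: [0.4973, -0.0828, 0.0113]
tool_rot: [[0.968, -0.252, -0.0], [-0.252, -0.968, 0.0], [-0.0, -0.0, -1.0]]
ft_force: [0.2, -0.0, -0.1]
grip_width: 0.0721
```

Request:
{"name": "send_rows", "arguments": {"targets": [[0,-0.05,0,0,0,0,72],[0,-0.15,0,0,0,0,72],[0,-0.3,0,0,0,0,72],[0,-0.5,0,0,0,0,72],[0,-0.7,0,0,0,0,72]]}}

```text
time_s: 5.03
position: [0.5062, -0.048, 0.0113]
tool_rot: [[0.968, -0.252, 0.0], [-0.252, -0.968, 0.0], [-0.0, -0.0, -1.0]]
ft_force: [0.2, -0.8, 0.7]
grip_width: 0.0717
```

```bash
python3 -c "
from h import *
chk('pics/c5.png')"
```

```text
t 5.025 [ 0.5062 -0.048   0.0113] F [ 0.16 -0.83  0.67] g 0.0717 stop [-0.1914  0.0012] yaw 75.43 tilt [ 0.e+00  1.e-04 -1.e+00]
```

View pics/c5.png

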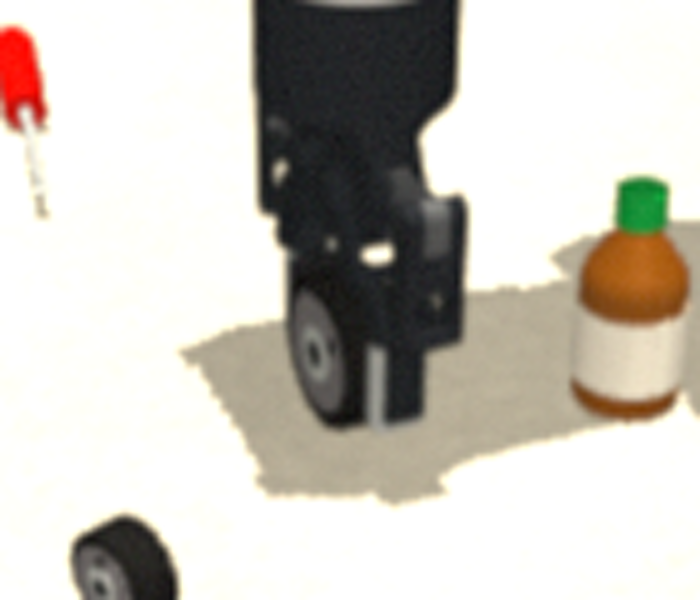

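Request:
{"name": "send_rows", "arguments": {"targets": [[0,-0.2,0,0,0,0,72],[0,-0.4,0,0,0,0,72],[0,-0.6,0,0,0,0,72],[0,-0.8,0,0,0,0,72],[0,-1.0,0,0,0,0,72]]}}

```text
time_s: 5.7
position: [0.5188, 0.0002, 0.0113]
tool_rot: [[0.968, -0.252, 0.0], [-0.252, -0.968, -0.0], [0.0, -0.0, -1.0]]
ft_force: [-0.2, -0.6, 0.4]
grip_width: 0.0723
```

```bash
python3 -c "
from h import *
chk('pics/c6.png')"
```

```text
t 5.7 [5.188e-01 2.000e-04 1.130e-02] F [-0.18 -0.57  0.43] g 0.0723 stop [-0.1416  0.0011] yaw 75.42 tilt [ 0. -0. -1.]
```

View pics/c6.png

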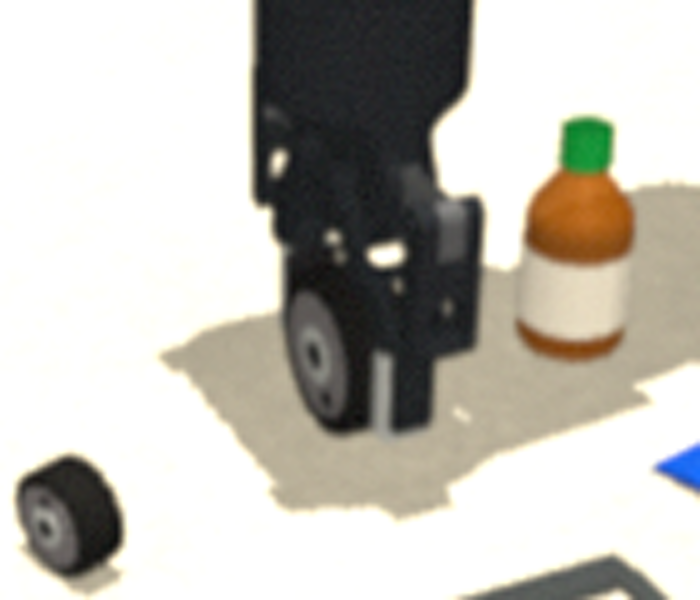

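Request:
{"name": "send_rows", "arguments": {"targets": [[0,-0.2,0,0,0,0,72],[0,-0.4,0,0,0,0,72],[0,-0.6,0,0,0,0,72],[0,-0.8,0,0,0,0,72],[0,-1.0,0,0,0,0,72]]}}

```text
time_s: 6.38
position: [0.5314, 0.0486, 0.0113]
tool_rot: [[0.968, -0.252, 0.0], [-0.252, -0.968, -0.0], [0.0, -0.0, -1.0]]
ft_force: [-0.2, 0.2, -0.2]
grip_width: 0.0722
```

```bash
python3 -c "
from h import *
chk('pics/c7.png')"
```

```text
t 6.375 [0.5314 0.0486 0.0113] F [-0.22  0.21 -0.2 ] g 0.0722 stop [-0.0916  0.0012] yaw 75.42 tilt [ 0. -0. -1.]
```

View pics/c7.png

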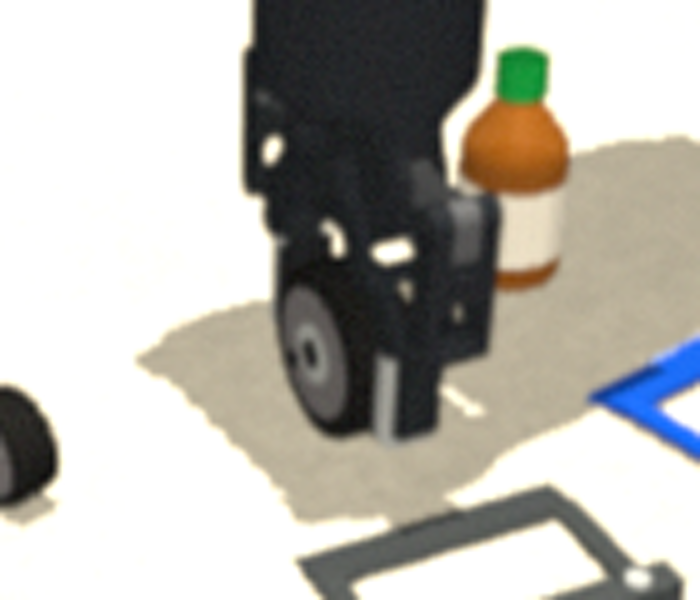

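Request:
{"name": "send_rows", "arguments": {"targets": [[0,-0.2,0,0,0,0,72],[0,-0.4,0,0,0,0,72],[0,-0.6,0,0,0,0,72],[0,-0.8,0,0,0,0,72],[0,-1.0,0,0,0,0,72]]}}

```text
time_s: 7.05
position: [0.5439, 0.097, 0.0113]
tool_rot: [[0.968, -0.252, -0.0], [-0.252, -0.968, 0.0], [-0.0, -0.0, -1.0]]
ft_force: [-0.2, -0.3, -0.2]
grip_width: 0.0721
```

Request:
{"name": "send_rows", "arguments": {"targets": [[0,-0.2,0,0,0,0,72],[0,-0.4,0,0,0,0,72],[0,-0.6,0,0,0,0,72],[0,-0.75,0,0,0,0,72],[0,-0.85,0,0,0,0,72]]}}

```text
time_s: 7.68
position: [0.5545, 0.1381, 0.0112]
tool_rot: [[0.968, -0.251, -0.0], [-0.251, -0.968, 0.0], [-0.0, -0.0, -1.0]]
ft_force: [0.5, -0.0, 0.8]
grip_width: 0.0721
```

```bash
python3 -c "
from h import *
chk('pics/c8.png')"
```

```text
t 7.675 [0.5545 0.1381 0.0112] F [ 0.52 -0.01  0.78] g 0.0721 stop [0.0009 0.0014] yaw 75.44 tilt [-1.e-04  3.e-04 -1.e+00]
```

View pics/c8.png

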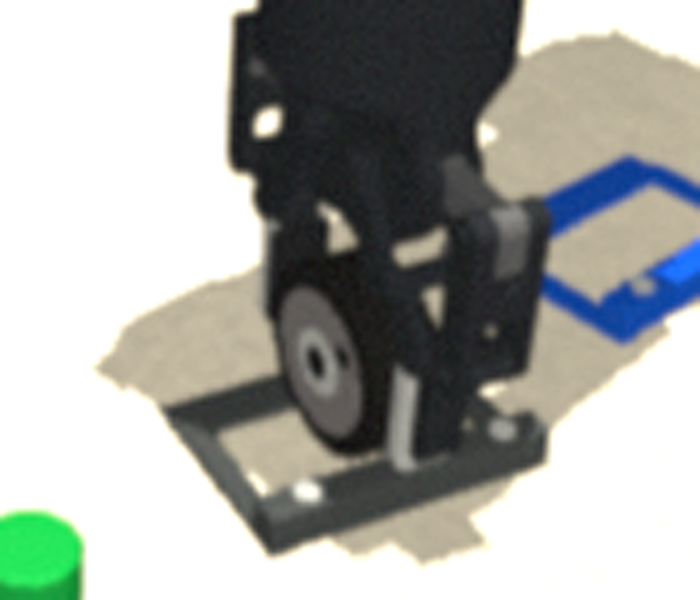

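Request:
{"name": "send_rows", "arguments": {"targets": [[0,-0.03,0,0,0,0,72],[0,-0.05,0,0,0,0,72],[0,-0.05,0,0,0,0,75],[0,-0.02,0,0,0,0,80],[0,-0.02,0,0,0,0,82]]}}

```text
time_s: 8.35
position: [0.5547, 0.1382, 0.0114]
tool_rot: [[0.968, -0.252, -0.0], [-0.252, -0.968, -0.0], [-0.0, 0.0, -1.0]]
ft_force: [-0.1, 0.1, -0.2]
grip_width: 0.0817
```

```bash
python3 -c "
from h import *
chk('pics/c9.png')"
```

```text
t 8.35 [0.5547 0.1382 0.0114] F [-0.15  0.15 -0.22] g 0.0817 stop [0.001  0.0012] yaw 75.4 tilt [-1.e-04 -0.e+00 -1.e+00]
```

View pics/c9.png

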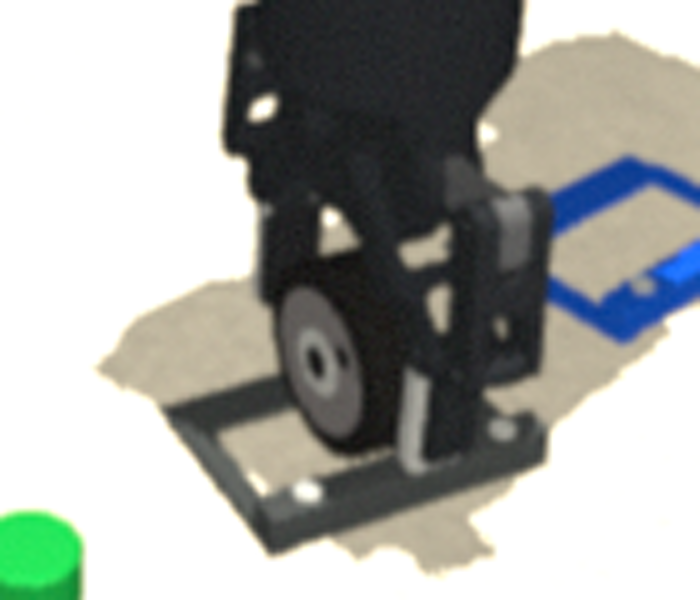

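Request:
{"name": "send_rows", "arguments": {"targets": [[0,0,-0.3,0,0,0,82],[0,0,-0.8,0,0,0,82],[0,0,-1.5,0,0,0,82],[0,0,-2.3,0,0,0,82],[0,0,-3.2,0,0,0,82]]}}

```text
time_s: 9.02
position: [0.5544, 0.1384, 0.1736]
tool_rot: [[0.968, -0.252, 0.0], [-0.252, -0.968, 0.0], [0.0, -0.0, -1.0]]
ft_force: [-0.7, -0.1, -0.1]
grip_width: 0.0819
```

Request:
{"name": "send_rows", "arguments": {"targets": [[-0.5,1,-0.5,0,0,0,82],[-1,2,-0.5,0,0,0,82],[-1.5,3,-0.5,0,0,0,82],[-1.8,4,-0.5,0,0,0,82],[-1.8,4.5,-0.5,0,0,0,82]]}}

```text
time_s: 9.65
position: [0.4095, -0.058, 0.1975]
tool_rot: [[0.967, -0.253, 0.001], [-0.253, -0.967, -0.001], [0.001, 0.0, -1.0]]
ft_force: [1.2, 0.2, -0.2]
grip_width: 0.0817
```

```bash
python3 - <<'E'
from h import *
s=status.observe();print(s["time_s"],s["position"],s["ft_force"])
im,d=vision.get_image("scene")
Ls=stop_lines(S,SA)+wheel_lines(S,SA)
overlay("scene",im,[],(230,160,180,150),"pics/s9.png",k=4,g=2)
im2,_=vision.get_image("top");overlay("top",im2,Ls,(165,150,180,130),"pics/t9.png",k=4,g=2)
for cams in [("top",),("scene",)]:
    x,f=wheel_fit([*S,SA],cams);print(cams,x,np.degrees(x[2]),f,instop(x))
for l in ["wheel","small_wheel","amber_bottle"]:
    vision.get_image("scene")
    for r in vision.masks_of("scene",l): print(l,r["p"],r["extent"])
E
```

```text
9.65 [ 0.40954511 -0.05800978  0.197523  ] [ 1.15158447  0.24058418 -0.19950358]
('top',) [0.552824   0.13424497 1.31803448] 75.5178128596739 0.5175206981427612 [-0.00326904  0.0020171 ]
('scene',) [0.55929924 0.142587   1.24124374] 71.11802757004396 0.4638962927065665 [ 0.00643583 -0.00214627]
wheel 0.93 [324.8, 243.0, 357.1, 284.2]
small_wheel 0.78 [233.5, 237.6, 258.9, 263.0]
amber_bottle 0.92 [332.6, 167.1, 355.2, 220.9]
```

View pics/s9.png

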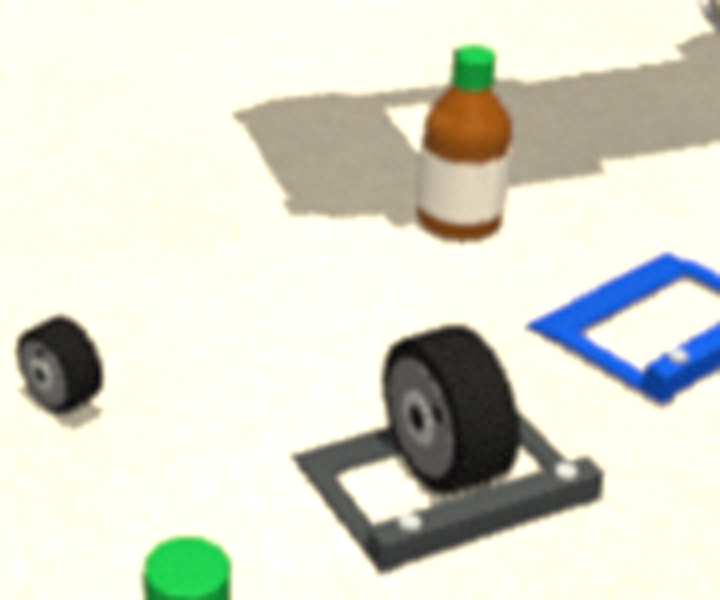

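View pics/t9.png

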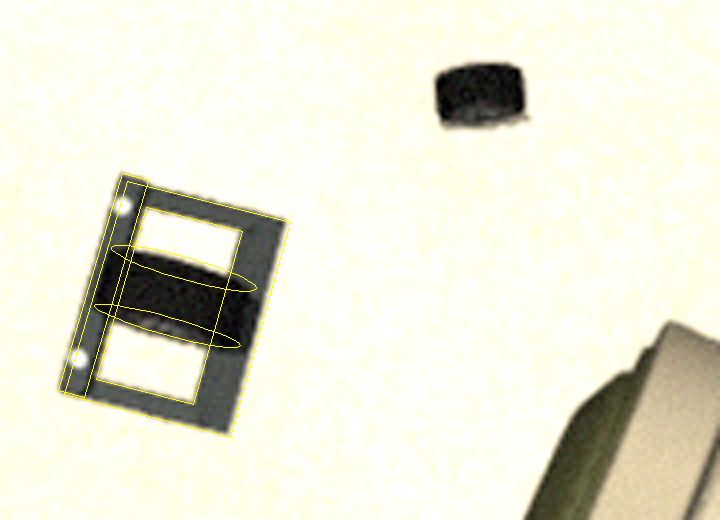

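Request:
{"name": "send_rows", "arguments": {"targets": [[0,0,0,0,0,0,82],[0,0,0,0,0,0,82],[0,0,0,0,0,0,82],[0,0,0,0,0,0,82]]}}

```text
time_s: 10.65
position: [0.411, -0.0567, 0.1963]
tool_rot: [[0.968, -0.252, 0.0], [-0.252, -0.968, 0.0], [0.0, -0.0, -1.0]]
ft_force: [0.8, 0.8, -0.4]
grip_width: 0.082
```

```bash
python3 - <<'E'
from h import *
for i in range(2):
    im,d=vision.get_image("scene"); r=vision.masks_of("scene","wheel")[0]; print(r["p"],r["extent"],np.argwhere(r["pixels"]).mean(0))
    P,_=cloud("scene",r["pixels"],d); print("top z",np.percentile(P[:,2],99))
print(env.close_job())
E
```

```text
0.96 [322.6, 242.8, 358.6, 282.2] [261.94320988 342.07901235]
top z 0.062327212728947146
0.73 [326.3, 242.4, 357.5, 282.1] [262.20303286 342.48525695]
top z 0.06239927577515358
the job is handed in; nothing more can be done
None
```

I rolled the larger wheel along the lane between the open fingers, one behind it and one ahead. It went over the lip into the dark steel stop and stood upright against the back bar. I then opened the fingers, lifted clear and handed the job in at about 11 s. No verdict was reported.

- **Rolling:** The hub's hole moved from the top to the bottom and round to the rear as the wheel went along, so it turned rather than slid. The wheel travelled about 176 mm before the 50 mm mark, well over half a turn. The highest contact force I read was about 1 N.
- **Final position:** In both pictures the wheel stands between the lip and the back bar, lined up with the stop. Two looks at it before handing in agreed within the detector's noise. The highest point I measured on it was about 62 mm, which fits a wheel standing on the counter. The robot was clear of everything, about 0.2 m away.
- **Bystanders:** The small wheel and the amber bottle appear in the same image positions as at the start, within a few pixels.
- **Check that disagreed:** My outline fits of the parked wheel put it at x = -3 mm (top camera) and +6 mm (scene camera). Both fits were poor, because the dark stop merges with the tyre. Both values are still within 12 mm, and by the geometry of the lip and bar the wheel can only rest at about -2 to +2 mm.

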